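# Bolt the glassware chest shut

### The arm

A 6-joint arm with a two-finger parallel gripper is mounted at the origin on the work surface. World frame = base frame: x ahead of the robot, y to its left, z up, the work surface at z = 0. Lengths are in m, angles in degrees, forces in N, time in s.
With the tool pointing down it reaches from about 0.35 to 0.875 m from the base axis. Payload 4.2 kg.
Tool frame: the origin (TCP) lies midway between the tips of the shut fingers; the grasp point (between the pads) lies 19 mm behind it (r.pinch_z is the distance from the TCP to the grasp point, in m); z points along the fingers, y is the direction in which the jaws open and shut (so a half turn about z gives the same grasp; the last joint's range is limited). The gripper opens to 87 mm and grips with 3 to 60 N. Pads are 19 mm wide; open, the fingers measure 117 mm over their backs; the gripper's body (75 mm by 190 mm) begins 51 mm behind the grasp point.
Start: joints at [78.415, 22.042, 0.453, 0, -68.411, -14.817], TCP at [0.278, 0.56, 0.223] pointing down, gripper open.
Joint ranges: [-179.83, 179.83], [-69.29, 118.12], [-61.27, 80.66], [-181.25, 117.63], [-171.15, -9.14], [-177.46, 177.46]. Speed limits (degrees/s): [159.86, 159.86, 180, 180, 180, 180].

### API

Orientations are given as a 3x3 rotation matrix whose columns are the frame's x, y, z axes.
In Python, from station import r, optics, workorder gives the robot as it stands.
- The arm moves only by the tool carry_out, never from a script. Its argument "commands" is a list of rows, each a list of 3 entries, a list of its own where there are three numbers: the shift along the tool's x, y, z in m, then the turn, a rotation vector about the tool's x, y, z in degrees, then the finger opening in m, from 0 to 0.087. In form: [[[tx, ty, tz], [ax, ay, az], grip], ...]. A call has 1 to 12 rows; each row shifts and turns the pose as measured when the row begins, along the tool's axes as they then stand; what a row does not reach is not made up. A row lasts 1/12 s, in which the tool goes at most 41.7 mm and 7.16 degrees, less where a joint would pass 70% of its speed; a pose out of reach is approached as far as the arm can. A call with a gripper value outside its range is refused whole. The fingers move at their own pace and stop on an object; the grip force is fixed at half the most. Time passes only in rows, so rows that do not move let the fingers close. It gives the time, the measured TCP pose, the force and the opening at its end, in the units of the state.
- r.sense(): the state, without advancing time (a new reading comes with each control period).
- optics.capture(name): name is "scene" or "top" or "wrist"; returns a dict with "img" (420x560x3 uint8, red, green, blue), "mtx" (3x3 intrinsics, pixels), "D" ([k1, k2, p1, p2, k3] as OpenCV has them; the pictures are not rectified), "extrinsics" (4x4, takes a point from camera to world coordinates). Camera axes: x right, y down, z forward; pixel columns grow to the right and rows downward; lengths in m; the calibration is good to about 2 mm. A picture is of the moment at which its call begins. There is no depth.
- workorder.finish_job(): hands the job in, once; it reports no verdict.
The state is a dict: "time_s": time; "joints": joint angles; "joint_velocities": joint speeds; "effort": joint torques, N m; "tcp_pos": TCP position; "ee_rot": TCP orientation; "wrist_force": force on the tool from outside, world axes, zero at the start; "moment": the same for the moment, N m; "gripper_width": opening from 0.0 (shut) to 1.0 (fully open).
Only numpy, scipy, OpenCV 4.12 (cv2) and the standard library are available. Lean on these libraries where they do the work, as an engineer would, in place of code of your own. Each camera call takes 0.05 s, during which the arm holds its last target.

### The job

Lock the glassware chest: press its spring catch plate right down with one fingertip and, keeping it held down, push the bolt by its upright tab with the other fingertip until the bolt is fully home in its keeper; then take the hand away, so that the catch springs back up and locks it. Only press and push, picking nothing up: do not force the bolt while the catch is up, do not let the catch up half-way, and leave the glass stopper, the flask and the jar where they stand.

Things in the scene. Friction and masses are not known exactly. Their poses are not given: they have to be found in the camera images.
- chest: Wooden chest, 240 (x) by 360 (y) by 90 mm high, fixed. Origin: centre of its underside, z up. On its flat top, a steel bolt slides along the chest's +y, from the lid into a keeper (low staple, 25 mm above the top, x = 30, y = 61 to 75 mm); the catch plate lies beside the bolt on the -x side. Rod and guides rise at most 22 mm above the chest's top.
- tab (a point): Middle of the top edge of the bolt's upright steel tab, to be pushed on its -y side. The tab is 24 mm wide (chest x), 8 mm thick (chest y) and stands from 20 to 58 mm above the chest's top; the rod below it is 20 mm high. Moves with the bolt: at bolt value 0 it is at x = 30, y = -30, z = 148 mm in the chest's frame.
- bolt (a joint): Travel of the bolt along the chest's +y, m: 0 = drawn back, 0.040 = fully home at its end stop. Starts at 0 to 0.004. About 2 N of friction; stays where left. With the catch up, a tooth stops it at about 0.006; if the catch is let up half-way, the bolt is trapped between two teeth; from 0.034 on, the catch can rise behind it and lock it.
- plate (a point): Centre of the upper face of the catch's press plate, a flat steel bar 24 mm wide (chest x), 95 mm long (chest y), parallel to the bolt; a fingertip can slide along it while holding it down. Its face is 34 mm above the chest's top when up, 25 mm when fully down. When up it is at x = -30, y = -27.5, z = 124 mm in the chest's frame: 60 mm to the -x side of the tab's middle.
- catch (a joint): How far the catch plate is pressed straight down, m: 0 = up (locking), 0.009 = fully down at its stop. A spring pushes it up with about 3 N at the top and 6 N at the bottom. The bolt is free when it is more than 0.006.
- stopper_mid (a point): Glass stopper standing on its 42 mm wide head on the fixed deck of the chest, 45 mm high; this point is at half height on its axis. To be left alone.
- flask_mid (a point): Conical glass flask, 82 mm wide and 140 mm high, standing on the table near the chest; this point is at half height on its axis. To be left alone.
- jar_mid (a point): Amber glass jar with a black cap, 70 mm wide and 100 mm high, standing on the table near the chest; this point is at half height on its axis. To be left alone.

How it is judged:
By the outcome, as a careful person would: the job done as asked, in the order asked, and still so for the second after the job is handed in, with the robot touching nothing.
It also fails if it takes over 32 s, if anything falls off the work surface, if the arm or the gripper's body presses on something with over 40 N, if the wrist force passes 120 N, or if a joint passes its speed limit or range.

## Working session

There is one attempt and no reset: what is moved stays moved. The work goes in short steps, Python scripts to look and compute and a tool call to move; the robot and the scene stay as the last step left them, time stands still between calls to the robot, and variables do not carry over. Pictures are saved under pics/ and viewed, and the job is handed in when it is done.

Besides the shell and the picture viewer there is one more tool, called after "Request:" as a command line: name --argument value ..., lists and objects as JSON in quotes. carry_out: Moves the arm, as the interface text tells. Its arguments: {"type":"object","properties":{"commands":{"type":"array","items":{"type":"array"}}},"required":["commands"]}

```bash
mkdir -p pics; ls; cat > h.py <<'E'
import numpy as np, cv2
from station import r, optics, workorder
def cap(n,fn):
    c=optics.capture(n); cv2.imwrite('pics/'+fn,c['img'][:,:,::-1]); 
    np.savez('pics/'+fn+'.npz',**{k:np.array(v) for k,v in c.items()}); return c
def load(fn): return dict(np.load('pics/'+fn+'.npz'))
def ray(c,px):
    p=cv2.undistortPoints(np.array([[px]],float),np.array(c['mtx'],float),np.array(c['D'],float))[0,0]
    E=np.array(c['extrinsics']); return E[:3,3],E[:3,:3]@np.array([p[0],p[1],1])
def onz(c,px,z):
    o,d=ray(c,px); return o+d*(z-o[2])/d[2]
def proj(c,P):
    E=np.linalg.inv(np.array(c['extrinsics'])); 
    return cv2.projectPoints(np.array(P,float).reshape(-1,3),cv2.Rodrigues(E[:3,:3])[0],E[:3,3],np.array(c['mtx'],float),np.array(c['D'],float))[0].reshape(-1,2)
E
python3 - <<'E'
from h import *
for n in ['scene','top','wrist']: c=cap(n,n+'0.png'); print(n,np.round(c['extrinsics'],3).tolist())
print(r.sense())
E
```

```text
pics
scene [[-0.799, 0.396, -0.452, 0.963], [0.601, 0.513, -0.613, 0.548], [-0.011, -0.762, -0.648, 0.634], [0.0, 0.0, 0.0, 1.0]]
top [[-0.024, -0.983, 0.183, 0.428], [-1.0, 0.021, -0.018, 0.058], [0.014, -0.183, -0.983, 1.119], [0.0, 0.0, 0.0, 1.0]]
wrist [[-0.446, -0.855, -0.263, 0.349], [-0.895, 0.427, 0.128, 0.524], [0.003, 0.293, -0.956, 0.384], [0.0, 0.0, 0.0, 1.0]]
{'time_s': 0.15, 'joints': array([ 7.84148741e+01,  2.20805101e+01,  3.98519648e-01, -2.14595977e-02,
       -6.84114822e+01, -1.48171709e+01]), 'joint_velocities': array([-0.02304771, -0.08094297,  0.18744884,  0.13844504,  0.02004352,
        0.01087768]), 'effort': array([-4.83743152e-04, -3.91052878e+01,  1.87586457e+01,  4.22233969e+00,
        1.23313363e-02, -1.46521984e-04]), 'tcp_pos': array([0.2776944 , 0.55941523, 0.22171511]), 'ee_rot': array([[ 8.95632548e-01, -4.44794212e-01, -6.68791315e-04],
       [-4.44794707e-01, -8.95631248e-01, -1.52820482e-03],
       [ 8.07462588e-05,  1.66618481e-03, -9.99998609e-01]]), 'wrist_force': array([ 0.25631075, -0.17401006, -0.0518805 ]), 'moment': array([ 0.00485384,  0.02989955, -0.01776473]), 'gripper_width': 0.9955491562574823}
```

```bash
sleep 1
```

```text
(no output)
```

View pics/scene0.png

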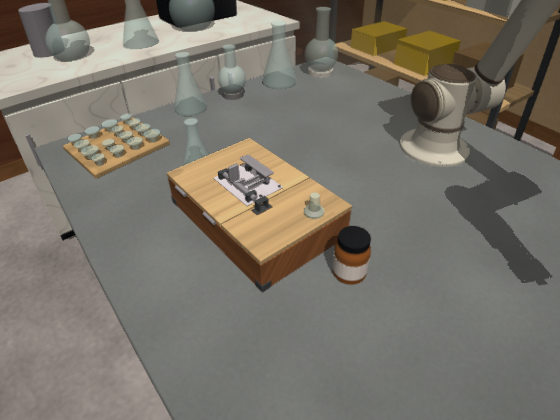

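View pics/top0.png

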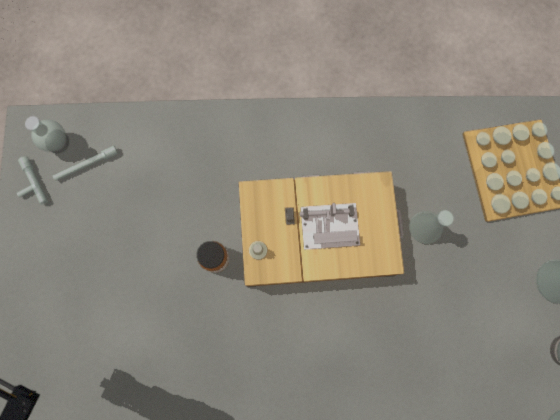

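View pics/wrist0.png

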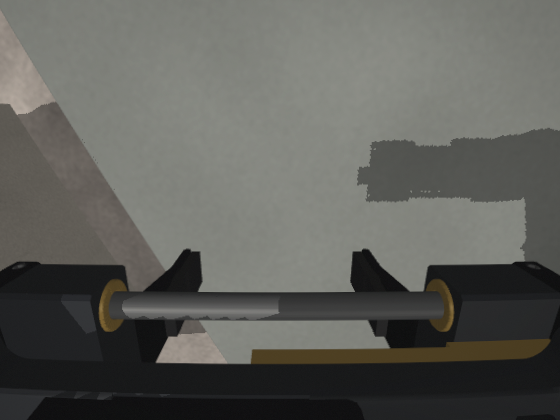

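The top view shows the chest at about (240–400, 172–285), with the keeper at (290,215), the bolt and tab at about (332,210), the plate at about (335,238), the stopper at (258,250), the jar at (212,255) and the flask at (427,228). I'll measure the chest pose next, with zoomed crops.

```bash
python3 - <<'E'
from h import *
c=load('top0.png'); im=c['img']; hsv=cv2.cvtColor(im,cv2.COLOR_RGB2HSV)
m=cv2.inRange(hsv,(8,90,110),(30,255,255)); m[:, :225]=0; m[:,410:]=0; m[:160]=0;m[300:]=0
m=cv2.morphologyEx(m,cv2.MORPH_CLOSE,np.ones((9,9)))
ct=max(cv2.findContours(m,0,2)[0],key=cv2.contourArea)
rr=cv2.minAreaRect(ct); print(rr)
ap=cv2.approxPolyDP(ct,6,True)[:,0]; print(ap.tolist())
for p in ap: print(p,np.round(onz(c,p.astype(float),.09),4))
cv2.imwrite('pics/topz.png',cv2.resize(im[165:295,225:410,::-1],None,fx=4.2,fy=4.2,interpolation=cv2.INTER_CUBIC))
s=load('scene0.png')['img']
cv2.imwrite('pics/scz.png',cv2.resize(s[130:295,150:380,::-1],None,fx=3.4,fy=3.4,interpolation=cv2.INTER_CUBIC))
E
```

```text
((320.4490966796875, 228.16073608398438), (104.39225769042969, 159.50311279296875), 86.14319610595703)
[[390, 172], [239, 182], [245, 284], [403, 273]]
[390 172] [ 0.7138 -0.232   0.09  ]
[239 182] [0.6965 0.1223 0.09  ]
[245 284] [0.462  0.1112 0.09  ]
[403 273] [ 0.4775 -0.2453  0.09  ]
```

View pics/topz.png

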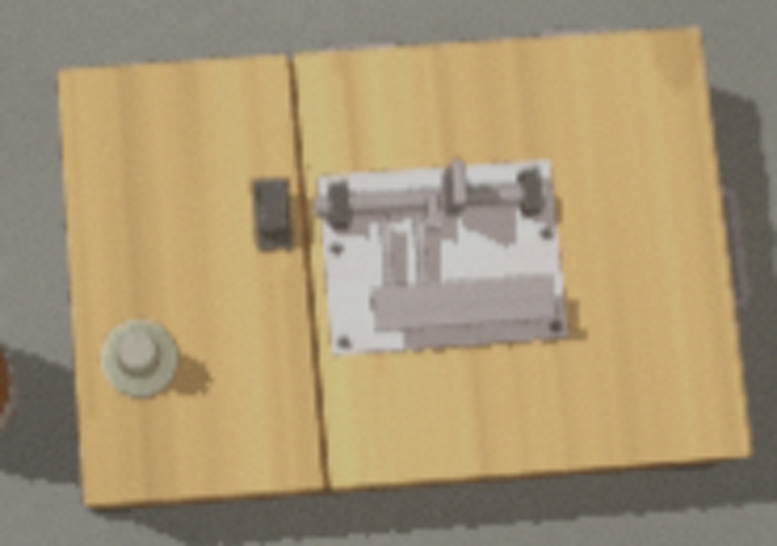

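View pics/scz.png

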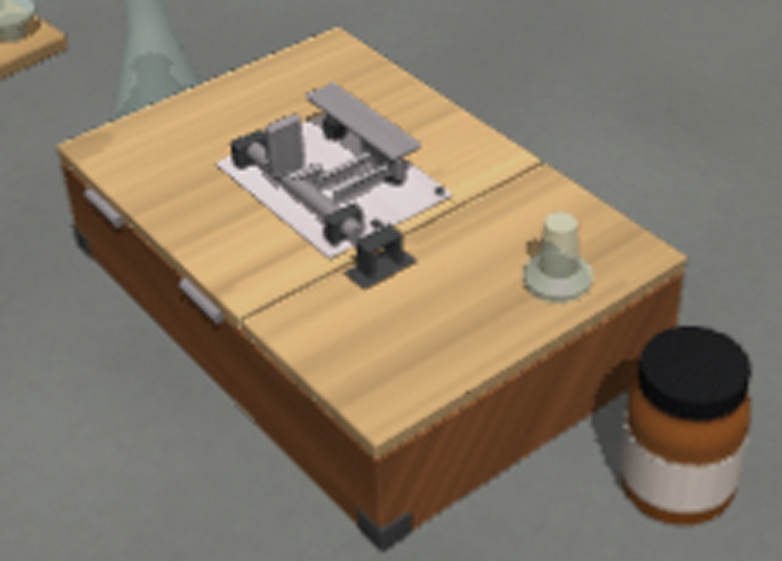

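The chest corners in the zoomed top view are at (698,28), (58,70), (87,506) and (750,457). The tab top is near (455,168), and the plate spans x 375–557, y 277–325. I'll fit the pose and cross-check it in both views.

```bash
cat > fit.py <<'E'
from h import *
c=load('top0.png'); s=load('scene0.png')
z=lambda p:(np.array(p,float)+.5)/4.2-.5+[225,165]
zs=lambda p:(np.array(p,float)+.5)/3.4-.5+[150,130]
M=np.array([[.12,-.18],[.12,.18],[-.12,.18],[-.12,-.18]])
def rigid(W):
    a=M-M.mean(0); b=W-W.mean(0); th=np.arctan2((a[:,0]*b[:,1]-a[:,1]*b[:,0]).sum(),(a*b).sum())
    R=np.array([[np.cos(th),-np.sin(th)],[np.sin(th),np.cos(th)]]); t=W.mean(0)-R@M.mean(0)
    return th,t,W-(M@R.T+t)
W=np.array([onz(c,z(p),.09)[:2] for p in [(698,28),(58,70),(87,506),(750,457)]])
Ws=np.array([onz(s,zs(p),.09)[:2] for p in [(58,148),(376,454),(687,260),(341,27)]])
for w in (W,Ws):
    th,t,res=rigid(w); print(np.degrees(th),t,'res mm',np.round(res*1000,1).tolist())
th,t,_=rigid((W+Ws)/2); 
print('avg',np.degrees(th),t)
R=np.array([[np.cos(th),-np.sin(th)],[np.sin(th),np.cos(th)]])
def cw(p): return np.r_[R@np.array(p[:2])+t,p[2]]
def wc(p): return np.r_[R.T@(np.array(p[:2])-t),p[2]]
E
python3 - <<'E'
from fit import *
# tab top edge in chest frame
for px in [(455,160),(457,205),(455,163)]: print('tab top view',px,np.round(wc(onz(c,z(px),.148))*1000,1))
for px in [(267,128),(299,115),(283,121)]: print('tab scene',px,np.round(wc(onz(s,zs(px),.148))*1000,1))
for px in [(375,288),(553,276),(557,316),(377,327)]: print('plate top',np.round(wc(onz(c,z(px),.124))*1000,1))
for px in [(325,84),(421,148),(390,159),(307,97)]: print('plate sc',np.round(wc(onz(s,zs(px),.124))*1000,1))
print('stopper', wc(onz(c,z((137,350)),.135)), wc(onz(s,zs((560,222)),.135)))
E
```

```text
2.8126398360654634 [ 0.58743386 -0.06141525] res mm [[-0.6, 1.2], [-0.3, -0.7], [0.8, -2.0], [0.1, 1.4]]
2.541468767211836 [ 0.5903784  -0.05608832] res mm [[-1.0, 1.7], [0.7, 1.3], [1.4, -2.2], [-1.0, -0.8]]
avg 2.676780083820997 [ 0.58890613 -0.05875179]
tab top view (455, 160) [ 40.5 -28.3 148. ]
tab top view (457, 205) [ 16.8 -27.1 148. ]
tab top view (455, 163) [ 39.  -28.2 148. ]
tab scene (267, 128) [ 41.6 -28.5 148. ]
tab scene (299, 115) [ 18.5 -27.3 148. ]
tab scene (283, 121) [ 29.8 -28.3 148. ]
plate top [-20.1  16.3 124. ]
plate top [-20.2 -78.  124. ]
plate top [-41.5 -77.9 124. ]
plate top [-40.6  17.  124. ]
plate sc [-34.9 -76.7 124. ]
plate sc [-37.6  22.9 124. ]
plate sc [-15.6  19.5 124. ]
plate sc [-16.6 -71.7 124. ]
stopper [-0.04521115  0.14252832  0.135     ] [-0.04316729  0.14383802  0.135     ]
```

```bash
cat > tgt.py <<'E'
from fit import *
from scipy.spatial.transform import Rotation as Ro
def rel(chest):
    st=r.sense(); P=cw(chest); Rt=np.column_stack([np.r_[-R[:,1],0],np.r_[-R[:,0],0],[0,0,-1]])
    if np.linalg.det(Rt)<0: Rt[:,0]*=-1
    e=np.array(st['ee_rot']); 
    print('tcp',st['tcp_pos'].round(4),'chest',(wc(st['tcp_pos'])*1000).round(1),'F',st['wrist_force'].round(1),'w',st['gripper_width'],'t',st['time_s'])
    print('rotvec tool',Ro.from_matrix(e.T@Rt).as_rotvec(degrees=True).round(2)); 
    d=P-st['tcp_pos']; print('target',P.round(4),'shift now-tool',(e.T@d*1000).round(1),' shift in final tool',(Rt.T@d*1000).round(1)); print('Rt x',Rt[:,0].round(3))
E
python3 -c "
from tgt import *
rel([0,-.055,.2])"
```

```text
2.8126398360654634 [ 0.58743386 -0.06141525] res mm [[-0.6, 1.2], [-0.3, -0.7], [0.8, -2.0], [0.1, 1.4]]
2.541468767211836 [ 0.5903784  -0.05608832] res mm [[-1.0, 1.7], [0.7, 1.3], [1.4, -2.2], [-1.0, -0.8]]
avg 2.676780083820997 [ 0.58890613 -0.05875179]
tcp [0.2777 0.5594 0.2217] chest [-282.   632.   221.7] F [ 0.3 -0.2 -0.1] w 0.9955491562574823 t 0.15
rotvec tool [ 8.000e-02 -5.000e-02  6.091e+01]
target [ 0.5915 -0.1137  0.2   ] shift now-tool [580.4 463.3  22.5]  shift in final tool [ 687.  -282.    21.7]
Rt x [ 0.047 -0.999  0.   ]
```

Request:
carry_out --commands '[[[0,0,-0.01],[0,0,0],0.05],[[0,0,0],[0,0,7],0.05],[[0,0,0],[0,0,7],0.05],[[0,0,0],[0,0,7],0.05],[[0,0,0],[0,0,7],0.05],[[0,0,0],[0,0,7],0.05],[[0,0,0],[0,0,7],0.05],[[0,0,0],[0,0,7],0.05],[[0,0,0],[0,0,7],0.05],[[0,0,0],[0,0,5],0.05]]'

```text
time_s: 0.98
tcp_pos: [0.2779, 0.5596, 0.2369]
ee_rot: [[0.015, -1.0, 0.0], [-1.0, -0.015, -0.001], [0.001, -0.0, -1.0]]
wrist_force: [-0.8, 0.6, -1.0]
gripper_width: 0.574
```

```bash
python3 -c "
from tgt import *
rel([0,-.055,.2])"
```

```text
2.8126398360654634 [ 0.58743386 -0.06141525] res mm [[-0.6, 1.2], [-0.3, -0.7], [0.8, -2.0], [0.1, 1.4]]
2.541468767211836 [ 0.5903784  -0.05608832] res mm [[-1.0, 1.7], [0.7, 1.3], [1.4, -2.2], [-1.0, -0.8]]
avg 2.676780083820997 [ 0.58890613 -0.05875179]
tcp [0.2779 0.5596 0.2369] chest [-281.7  632.2  236.9] F [-0.8  0.6 -1. ] w 0.5741447722006354 t 0.9833
rotvec tool [ 0.   -0.08 -1.84]
target [ 0.5915 -0.1137  0.2   ] shift now-tool [ 677.8 -303.6   37.8]  shift in final tool [ 687.2 -281.7   36.9]
Rt x [ 0.047 -0.999  0.   ]
```

Request:
carry_out --commands '[[[0.035,-0.015,0],[0,0,-1.8],0.05],[[0.036,-0.015,0],[0,0,0],0.05],[[0.036,-0.015,0],[0,0,0],0.05],[[0.036,-0.015,0],[0,0,0],0.05],[[0.036,-0.015,0],[0,0,0],0.05],[[0.036,-0.015,0],[0,0,0],0.05],[[0.036,-0.015,0],[0,0,0],0.05],[[0.036,-0.015,0],[0,0,0],0.05],[[0.036,-0.015,0],[0,0,0],0.05],[[0.036,-0.015,0],[0,0,0],0.05],[[0.036,-0.015,0],[0,0,0],0.05],[[0.036,-0.015,0],[0,0,0],0.05]]'

```text
time_s: 1.98
tcp_pos: [0.4827, 0.1269, 0.2444]
ee_rot: [[0.059, -0.998, 0.009], [-0.998, -0.059, 0.006], [-0.006, -0.009, -1.0]]
wrist_force: [-0.9, 0.7, -0.9]
gripper_width: 0.574
```

```bash
python3 -c "
from tgt import *
rel([0,-.055,.2])"|tail -4
```

```text
tcp [0.4827 0.1269 0.2444] chest [-97.4 190.4 244.4] F [-0.9  0.7 -0.9] w 0.5740186084934168 t 1.9833
rotvec tool [-0.51  0.32  0.73]
target [ 0.5915 -0.1137  0.2   ] shift now-tool [246.9 -93.9  43.9]  shift in final tool [245.4 -97.4  44.4]
Rt x [ 0.047 -0.999  0.   ]
```

Request:
carry_out --commands '[[[0.035,-0.014,0.002],[-0.5,0.3,0.7],0.05],[[0.035,-0.014,0.002],[0,0,0],0.05],[[0.035,-0.014,0.002],[0,0,0],0.05],[[0.035,-0.014,0.002],[0,0,0],0.05],[[0.035,-0.014,0.002],[0,0,0],0.05],[[0.035,-0.014,0.002],[0,0,0],0.05],[[0.02,-0.008,0.002],[0,0,0],0.05],[[0,0,0],[0,0,0],0.05],[[0,0,0],[0,0,0],0.05]]'

```text
time_s: 2.73
tcp_pos: [0.5925, -0.1184, 0.2364]
ee_rot: [[0.038, -0.999, 0.008], [-0.999, -0.038, 0.001], [-0.0, -0.008, -1.0]]
wrist_force: [0.6, 0.8, 0.4]
gripper_width: 0.576
```

```bash
python3 - <<'E'
from tgt import *
rel([0,-.055,.2])
for n in ['scene','top','wrist']: cap(n,n+'1.png')
for n,b in [('scene',(130,295,150,380)),('top',(165,295,225,410))]:
    a=load(n+'1.png')['img']; cv2.imwrite('pics/%s1z.png'%n,cv2.resize(a[b[0]:b[1],b[2]:b[3],::-1],None,fx=3.4,fy=3.4,interpolation=cv2.INTER_CUBIC))
E
```

```text
2.8126398360654634 [ 0.58743386 -0.06141525] res mm [[-0.6, 1.2], [-0.3, -0.7], [0.8, -2.0], [0.1, 1.4]]
2.541468767211836 [ 0.5903784  -0.05608832] res mm [[-1.0, 1.7], [0.7, 1.3], [1.4, -2.2], [-1.0, -0.8]]
avg 2.676780083820997 [ 0.58890613 -0.05875179]
tcp [ 0.5925 -0.1184  0.2364] chest [  0.8 -59.7 236.4] F [0.6 0.8 0.4] w 0.5755878792424872 t 2.7333
rotvec tool [-0.45  0.01 -0.51]
target [ 0.5915 -0.1137  0.2   ] shift now-tool [-4.7  1.1 36.4]  shift in final tool [-4.7  0.8 36.4]
Rt x [ 0.047 -0.999  0.   ]
```

View pics/wrist1.png

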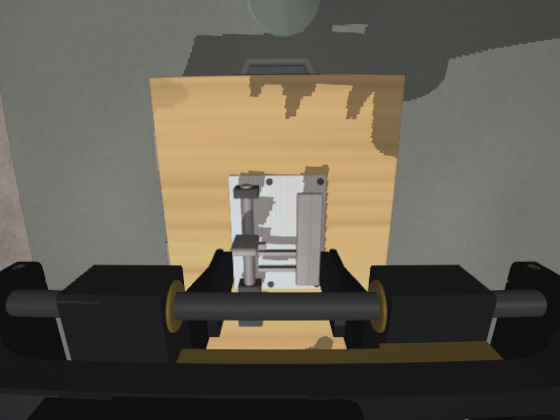

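View pics/scene1z.png

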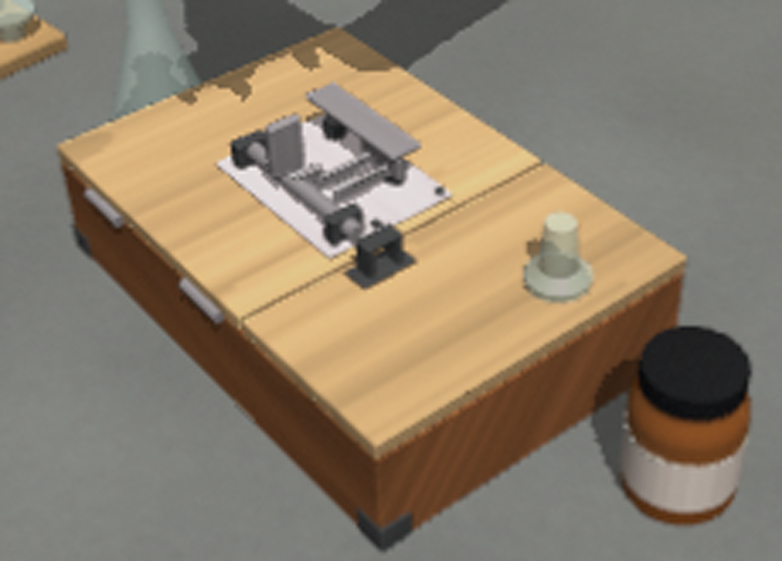

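The wrist view shows the tab top at about (245,243), the plate at x 297–322, y 193–286, and the fingers at x≈215 and 335. I'd expect the gripper in the scene crop, so I'm checking the full picture.

```bash
python3 - <<'E'
from tgt import *
for n in ['scene','wrist','top']:
    c1=load(n+'1.png'); tp=[0.5925,-0.1184,0.2364]
    print(n,'tcp',proj(c1,[tp]).round(1).tolist(),'tab',proj(c1,[cw([.03,-.028,.148])]).round(1).tolist(),'plate ends',proj(c1,[cw([-.03,-.075,.124]),cw([-.03,.020,.124])]).round(1).tolist(), 'corners',proj(c1,[cw([.12,-.18,.09]),cw([-.12,-.18,.09])]).round(1).tolist())
w=load('wrist1.png')['img']; cv2.imwrite('pics/w1z.png',cv2.resize(w[160:350,180:380,::-1],None,fx=3.5,fy=3.0,interpolation=cv2.INTER_CUBIC))
w=load('wrist1.png')
for px in [(234,237),(259,237),(245,237),(297,193),(322,193),(323,286),(297,286)]:
    print(px, (wc(onz(w,px,.148 if px[0]<290 else .124))*1000).round(1))
E
```

```text
2.8126398360654634 [ 0.58743386 -0.06141525] res mm [[-0.6, 1.2], [-0.3, -0.7], [0.8, -2.0], [0.1, 1.4]]
2.541468767211836 [ 0.5903784  -0.05608832] res mm [[-1.0, 1.7], [0.7, 1.3], [1.4, -2.2], [-1.0, -0.8]]
avg 2.676780083820997 [ 0.58890613 -0.05875179]
scene tcp [[232.3, 117.7]] tab [[232.9, 165.3]] plate ends [[243.9, 155.4], [269.8, 173.9]] corners [[166.0, 172.4], [249.5, 137.2]]
wrist tcp [[273.2, 264.5]] tab [[242.0, 252.6]] plate ends [[309.0, 193.9], [306.7, 286.7]] corners [[146.9, 77.3], [404.7, 74.8]]
top tcp [[356.7, 212.0]] tab [[333.3, 207.5]] plate ends [[355.4, 234.8], [312.6, 237.8]] corners [[390.3, 170.6], [402.5, 273.0]]
(234, 237) [ 36.4 -42.7 148. ]
(259, 237) [ 14.7 -42.7 148. ]
(245, 237) [ 26.8 -42.7 148. ]
(297, 193) [-19.1 -75.9 124. ]
(322, 193) [-41.8 -75.7 124. ]
(323, 286) [-46.3  19.3 124. ]
(297, 286) [-20.3  19.2 124. ]
```

View pics/scene1.png

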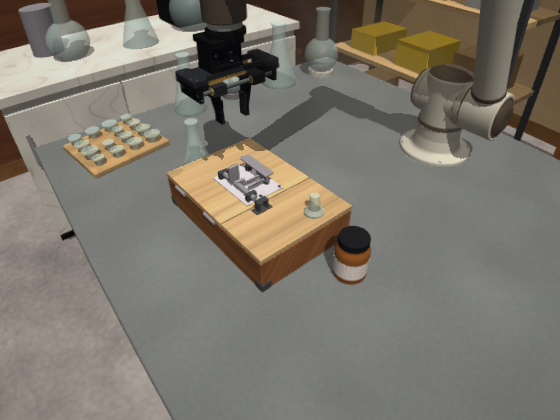

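View pics/w1z.png

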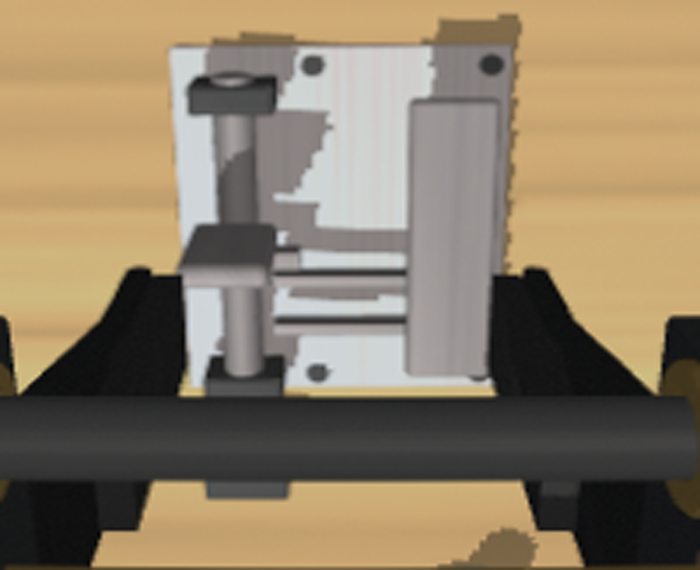

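View pics/top1.png

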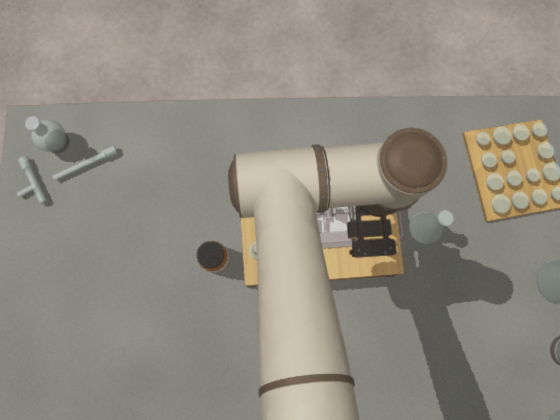

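The scene view shows the fingertips at about (220,115) and (245,115), around the projected TCP (232,118). In the wrist view the tab's top edge is at (244.5,252), against a predicted (242,253), and the plate centre is at x≈310, against 308. The pose agrees to about 2 mm, so I'll descend next to them, with the tab finger about 13 mm behind the tab.

Request:
carry_out --commands '[[[-0.004,0.002,0.02],[-0.45,0,-0.5],0.05],[[0,0,0.025],[0,0,0],0.05],[[0,0,0.025],[0,0,0],0.05],[[0,0,0.015],[0,0,0],0.05],[[0,0,0],[0,0,0],0.05],[[0,0,0],[0,0,0],0.05]]'

```text
time_s: 3.38
tcp_pos: [0.5907, -0.1043, 0.1549]
ee_rot: [[0.062, -0.998, 0.01], [-0.998, -0.062, 0.001], [-0.0, -0.01, -1.0]]
wrist_force: [0.3, 0.3, 1.3]
gripper_width: 0.575
```

```bash
python3 - <<'E'
from tgt import *
rel([-.001,-.055,.128])
for n in ['scene','wrist']: cap(n,n+'2.png')
a=load('scene2.png')['img']; cv2.imwrite('pics/scene2z.png',cv2.resize(a[70:220,150:350,::-1],None,fx=4,fy=4,interpolation=cv2.INTER_CUBIC))
E
```

```text
2.8126398360654634 [ 0.58743386 -0.06141525] res mm [[-0.6, 1.2], [-0.3, -0.7], [0.8, -2.0], [0.1, 1.4]]
2.541468767211836 [ 0.5903784  -0.05608832] res mm [[-1.0, 1.7], [0.7, 1.3], [1.4, -2.2], [-1.0, -0.8]]
avg 2.676780083820997 [ 0.58890613 -0.05875179]
tcp [ 0.5907 -0.1043  0.1549] chest [ -0.3 -45.6 154.9] F [0.3 0.3 1.3] w 0.5753559766110586 t 3.3833
rotvec tool [-0.56  0.01  0.91]
target [ 0.5905 -0.1137  0.128 ] shift now-tool [ 9.4  1.1 26.9]  shift in final tool [ 9.4  0.7 26.9]
Rt x [ 0.047 -0.999  0.   ]
```

View pics/scene2z.png

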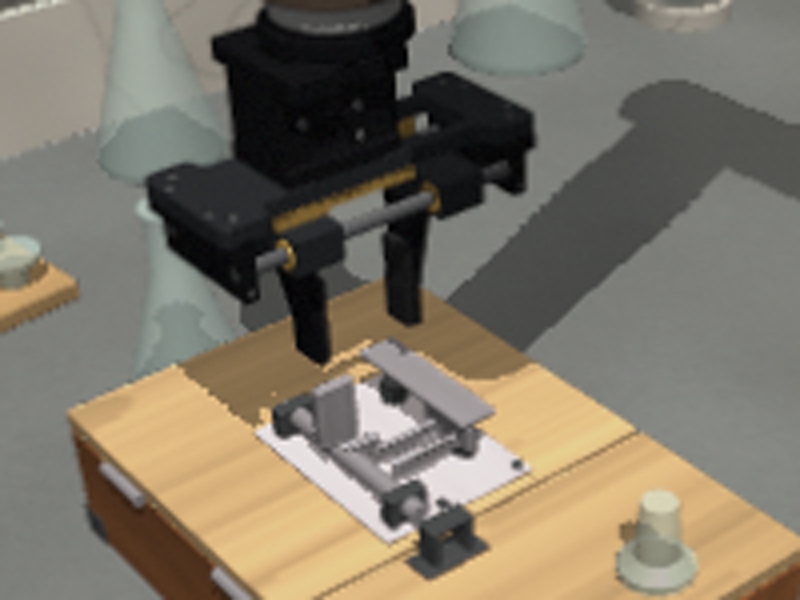

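View pics/wrist2.png

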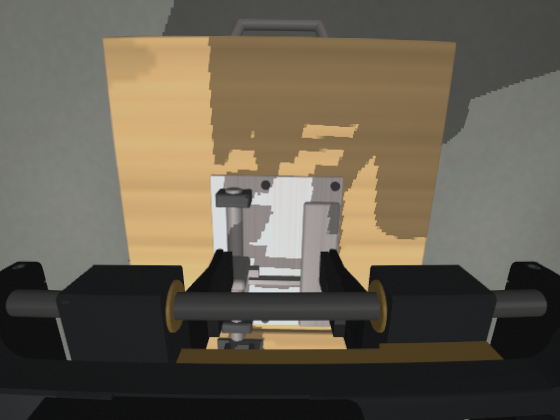

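The fingers hover at z 0.155, bracketing the tab and the plate. The last move drifted about 10 mm in +y, so I'll step back before descending.

Request:
carry_out --commands '[[[0.009,0.001,0],[-0.4,0,0.7],0.05],[[0,0,0],[0,0,0],0.05],[[0,0,0],[0,0,0],0.05],[[0,0,0],[0,0,0],0.05]]'

```text
time_s: 3.82
tcp_pos: [0.5931, -0.1141, 0.1605]
ee_rot: [[0.05, -0.999, 0.012], [-0.999, -0.05, 0.0], [0.0, -0.012, -1.0]]
wrist_force: [0.1, -0.4, 1.0]
gripper_width: 0.576
```

```bash
python3 -c "
from tgt import *
rel([-.001,-.055,.128])"|tail -4
```

```text
tcp [ 0.5931 -0.1141  0.1605] chest [  1.6 -55.5 160.5] F [ 0.1 -0.4  1. ] w 0.576311619107613 t 3.8167
rotvec tool [-0.7  -0.01  0.18]
target [ 0.5905 -0.1137  0.128 ] shift now-tool [-0.5  3.  32.4]  shift in final tool [-0.5  2.6 32.5]
Rt x [ 0.047 -0.999  0.   ]
```

Request:
carry_out --commands '[[[0,0.003,0.014],[-0.7,0,0.2],0.05],[[0,0.001,0.013],[0,0,0],0.05],[[0,0,0.004],[0,0,0],0.05],[[0,0,0.001],[0,0,0],0.05]]'

```text
time_s: 4.15
tcp_pos: [0.5896, -0.1149, 0.1274]
ee_rot: [[0.044, -0.999, 0.002], [-0.999, -0.044, 0.0], [-0.0, -0.002, -1.0]]
wrist_force: [0.4, -0.5, 0.2]
gripper_width: 0.573
```

```bash
python3 -c "
from tgt import *
rel([-.001,-.055,.128])"|tail -4
```

```text
tcp [ 0.5896 -0.1149  0.1274] chest [ -2.  -56.1 127.4] F [ 0.4 -0.5  0.2] w 0.5731340383829613 t 4.15
rotvec tool [-0.1   0.   -0.13]
target [ 0.5905 -0.1137  0.128 ] shift now-tool [-1.1 -1.  -0.6]  shift in final tool [-1.1 -1.  -0.6]
Rt x [ 0.047 -0.999  0.   ]
```

Very good. Next I press down in small steps, watching the force.

Request:
carry_out --commands '[[[0,-0.001,0.003],[0,0,0],0.05],[[0,0,0.003],[0,0,0],0.05],[[0,0,0.003],[0,0,0],0.05]]'

```text
time_s: 4.4
tcp_pos: [0.5903, -0.115, 0.1182]
ee_rot: [[0.045, -0.999, -0.0], [-0.999, -0.045, -0.001], [0.001, 0.0, -1.0]]
wrist_force: [-1.5, 0.4, 4.5]
gripper_width: 0.575
```

```bash
python3 - <<'E'
from tgt import *
rel([-.001,-.055,.115])
for n in ['scene','wrist']: cap(n,n+'3.png')
a=load('scene3.png')['img']; cv2.imwrite('pics/scene3z.png',cv2.resize(a[100:220,180:320,::-1],None,fx=5,fy=5,interpolation=cv2.INTER_CUBIC))
E
```

```text
2.8126398360654634 [ 0.58743386 -0.06141525] res mm [[-0.6, 1.2], [-0.3, -0.7], [0.8, -2.0], [0.1, 1.4]]
2.541468767211836 [ 0.5903784  -0.05608832] res mm [[-1.0, 1.7], [0.7, 1.3], [1.4, -2.2], [-1.0, -0.8]]
avg 2.676780083820997 [ 0.58890613 -0.05875179]
tcp [ 0.5903 -0.115   0.1182] chest [ -1.2 -56.3 118.2] F [-1.5  0.4  4.5] w 0.57476549323319 t 4.4
rotvec tool [ 0.02 -0.03 -0.12]
target [ 0.5905 -0.1137  0.115 ] shift now-tool [-1.3 -0.2  3.2]  shift in final tool [-1.3 -0.2  3.2]
Rt x [ 0.047 -0.999  0.   ]
```

View pics/scene3z.png

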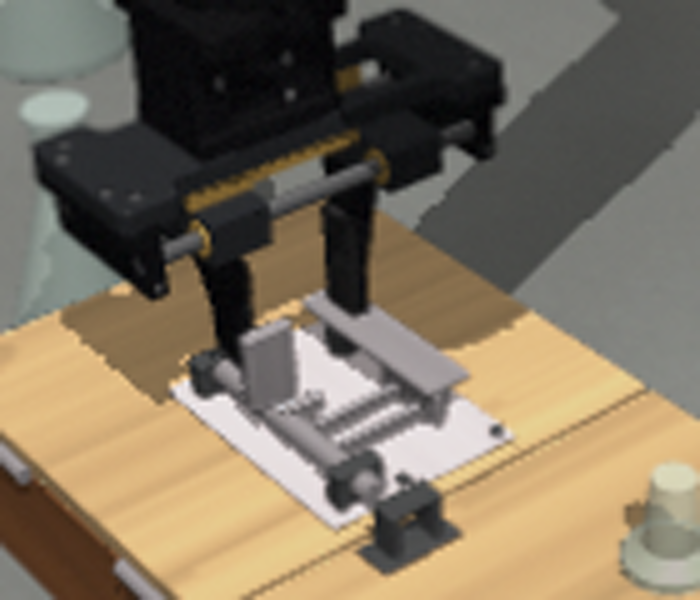

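```bash
python3 - <<'E'
from tgt import *
s3=load('scene3.png')
f=lambda P:((proj(s3,[cw(p) for p in P])+.5-[180,100])*5).round(0).tolist()
print('finger foot',f([[-.026,-.047,.118],[-.026,-.066,.118],[-.04,-.066,.118],[-.04,-.047,.118]]))
print('plate',f([[-.018,.02,.118],[-.018,-.075,.118],[-.042,-.075,.118],[-.042,.02,.118]]))
w=load('wrist3.png')['img']; cv2.imwrite('pics/w3z.png',cv2.resize(w[160:350,180:380,::-1],None,fx=3.5,fy=3.0,interpolation=cv2.INTER_CUBIC))
E
```

```text
2.8126398360654634 [ 0.58743386 -0.06141525] res mm [[-0.6, 1.2], [-0.3, -0.7], [0.8, -2.0], [0.1, 1.4]]
2.541468767211836 [ 0.5903784  -0.05608832] res mm [[-1.0, 1.7], [0.7, 1.3], [1.4, -2.2], [-1.0, -0.8]]
avg 2.676780083820997 [ 0.58890613 -0.05875179]
finger foot [[352.0, 320.0], [327.0, 302.0], [352.0, 291.0], [377.0, 309.0]]
plate [[430.0, 394.0], [301.0, 300.0], [344.0, 281.0], [474.0, 373.0]]
```

View pics/w3z.png

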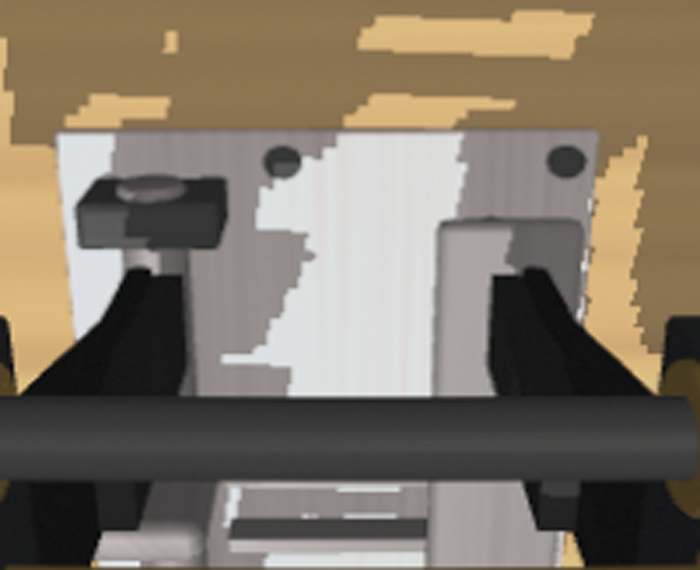

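The plate finger sits over the plate's far half, within its width, and the other finger is over the rod behind the tab. I'll press to the stop.

Request:
carry_out --commands '[[[0,0,0.003],[0,0,0],0.05],[[0,0,0.003],[0,0,0],0.05]]'

```text
time_s: 4.67
tcp_pos: [0.5904, -0.1152, 0.1147]
ee_rot: [[0.046, -0.999, 0.0], [-0.999, -0.046, -0.002], [0.002, -0.0, -1.0]]
wrist_force: [-4.9, 2.7, 17.0]
gripper_width: 0.577
```

Request:
carry_out --commands '[[[0,0,0.003],[0,0,0],0.05]]'

```text
time_s: 4.75
tcp_pos: [0.5905, -0.1153, 0.1146]
ee_rot: [[0.047, -0.999, 0.001], [-0.999, -0.047, -0.003], [0.003, -0.0, -1.0]]
wrist_force: [-6.9, 4.8, 19.6]
gripper_width: 0.575
```

Request:
carry_out --commands '[[[0,0,0.003],[0,0,0],0.05]]'

```text
time_s: 4.83
tcp_pos: [0.5905, -0.1152, 0.1148]
ee_rot: [[0.047, -0.999, 0.001], [-0.999, -0.047, -0.004], [0.004, -0.001, -1.0]]
wrist_force: [-4.8, 3.4, 16.2]
gripper_width: 0.573
```

The catch is at its stop, with z at 0.1147 and 16–20 N of force. Next I slide towards the tab while keeping the downward push.

Request:
carry_out --commands '[[[-0.005,0,0.003],[0,0,0],0.05],[[-0.005,0,0.003],[0,0,0],0.05],[[-0.005,0,0.003],[0,0,0],0.05]]'

```text
time_s: 5.08
tcp_pos: [0.5929, -0.1065, 0.1155]
ee_rot: [[0.053, -0.999, 0.01], [-0.998, -0.054, -0.016], [0.016, -0.009, -1.0]]
wrist_force: [-2.2, -7.1, 10.4]
gripper_width: 0.577
```

```bash
python3 -c "
from tgt import *
rel([-.001,-.0035,.115])"|tail -4
```

```text
tcp [ 0.5929 -0.1065  0.1155] chest [  1.8 -47.8 115.5] F [-2.2 -7.1 10.4] w 0.5767819972785345 t 5.0833
rotvec tool [-0.53 -0.93  0.39]
target [ 0.5881 -0.0623  0.115 ] shift now-tool [-44.4   2.5  -0.3]  shift in final tool [-44.3   2.8   0.5]
Rt x [ 0.047 -0.999  0.   ]
```

Request:
carry_out --commands '[[[-0.004,0.002,0.004],[-0.5,-0.9,0.3],0.05],[[-0.004,0.001,0.004],[-0.3,-0.6,0],0.05]]'

```text
time_s: 5.25
tcp_pos: [0.5933, -0.104, 0.1152]
ee_rot: [[0.056, -0.998, 0.004], [-0.998, -0.056, -0.001], [0.001, -0.004, -1.0]]
wrist_force: [-2.4, -9.8, 14.7]
gripper_width: 0.569
```

```bash
python3 -c "
from tgt import *
rel([-.001,-.0035,.115])"|tail -4
```

```text
tcp [ 0.5933 -0.104   0.1152] chest [  2.3 -45.4 115.2] F [-2.4 -9.8 14.7] w 0.569226704305712 t 5.25
rotvec tool [-0.24 -0.08  0.52]
target [ 0.5881 -0.0623  0.115 ] shift now-tool [-41.9   2.9   0.1]  shift in final tool [-41.9   3.3   0.2]
Rt x [ 0.047 -0.999  0.   ]
```

Request:
carry_out --commands '[[[-0.008,0.003,0.004],[-0.3,-0.3,0.4],0.05],[[-0.008,0.002,0.004],[-0.3,-0.6,0.2],0.05],[[-0.008,0.002,0.004],[-0.3,-0.6,0.2],0.05]]'

```text
time_s: 5.5
tcp_pos: [0.5929, -0.0911, 0.1154]
ee_rot: [[0.049, -0.999, 0.006], [-0.999, -0.049, 0.006], [-0.006, -0.006, -1.0]]
wrist_force: [-1.3, -12.1, 11.8]
gripper_width: 0.575
```

```bash
python3 -c "
from tgt import *
rel([-.001,-.0035,.115])"|tail -4
```

```text
tcp [ 0.5929 -0.0911  0.1154] chest [  2.4 -32.5 115.4] F [ -1.3 -12.1  11.8] w 0.5749438197997767 t 5.5
rotvec tool [-0.36  0.34  0.12]
target [ 0.5881 -0.0623  0.115 ] shift now-tool [-29.1   3.4   0.5]  shift in final tool [-29.    3.4   0.4]
Rt x [ 0.047 -0.999  0.   ]
```

Request:
carry_out --commands '[[[-0.008,0.003,0.005],[-0.4,0,0.1],0.05],[[-0.008,0.002,0.005],[-0.3,-0.2,0.1],0.05],[[-0.008,0.002,0.005],[-0.3,-0.2,0.1],0.05]]'

```text
time_s: 5.75
tcp_pos: [0.5932, -0.0806, 0.1153]
ee_rot: [[0.052, -0.999, 0.008], [-0.999, -0.053, -0.01], [0.011, -0.008, -1.0]]
wrist_force: [-1.1, -13.7, 16.1]
gripper_width: 0.571
```

```bash
python3 - <<'E'
from tgt import *
rel([-.001,-.0035,.115])
cap('scene','scene4.png')
a=load('scene4.png')['img']; cv2.imwrite('pics/scene4z.png',cv2.resize(a[100:220,180:320,::-1],None,fx=5,fy=5,interpolation=cv2.INTER_CUBIC))
E
```

```text
2.8126398360654634 [ 0.58743386 -0.06141525] res mm [[-0.6, 1.2], [-0.3, -0.7], [0.8, -2.0], [0.1, 1.4]]
2.541468767211836 [ 0.5903784  -0.05608832] res mm [[-1.0, 1.7], [0.7, 1.3], [1.4, -2.2], [-1.0, -0.8]]
avg 2.676780083820997 [ 0.58890613 -0.05875179]
tcp [ 0.5932 -0.0806  0.1153] chest [  3.3 -22.  115.3] F [ -1.1 -13.7  16.1] w 0.5712167225106314 t 5.75
rotvec tool [-0.43 -0.61  0.33]
target [ 0.5881 -0.0623  0.115 ] shift now-tool [-18.5   4.2   0.1]  shift in final tool [-18.5   4.3   0.3]
Rt x [ 0.047 -0.999  0.   ]
```

View pics/scene4z.png

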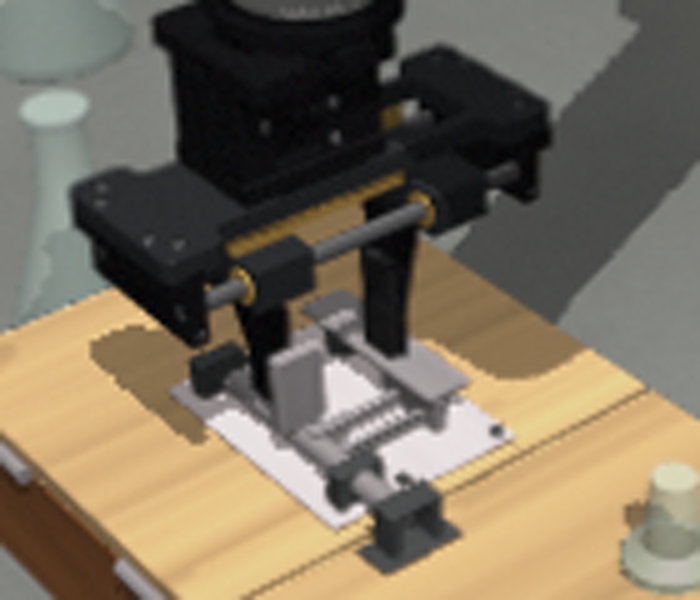

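The bolt is advancing: the tab is at about (300,385) in the crop and the rod is heading into the keeper, with the finger still on the plate. I'll continue and correct the sideways drift.

Request:
carry_out --commands '[[[-0.008,0.005,0.005],[-0.4,-0.6,0.3],0.05],[[-0.008,0.004,0.005],[-0.4,-0.6,0.3],0.05],[[-0.008,0.003,0.005],[-0.4,-0.4,0.2],0.05]]'

```text
time_s: 6.05
tcp_pos: [0.592, -0.0686, 0.1156]
ee_rot: [[0.048, -0.999, 0.015], [-0.999, -0.049, -0.003], [0.004, -0.014, -1.0]]
wrist_force: [-0.2, -14.6, 15.0]
gripper_width: 0.578
```

```bash
python3 -c "
from tgt import *
rel([-.001,-.0035,.115])"|tail -4
```

```text
tcp [ 0.592  -0.0686  0.1156] chest [  2.6 -10.  115.6] F [ -0.2 -14.6  15. ] w 0.5776421484237302 t 6.05
rotvec tool [-0.83 -0.22  0.1 ]
target [ 0.5881 -0.0623  0.115 ] shift now-tool [-6.5  3.6  0.5]  shift in final tool [-6.5  3.6  0.6]
Rt x [ 0.047 -0.999  0.   ]
```

Request:
carry_out --commands '[[[-0.008,0.004,0.005],[-0.8,-0.3,0.1],0.05],[[-0.008,0.003,0.005],[-0.5,-0.3,0.1],0.05]]'

```text
time_s: 6.22
tcp_pos: [0.5916, -0.0635, 0.1157]
ee_rot: [[0.048, -0.999, 0.009], [-0.999, -0.048, -0.011], [0.011, -0.008, -1.0]]
wrist_force: [2.3, -38.2, 11.3]
gripper_width: 0.575
```

Request:
carry_out --commands '[[[-0.007,0.003,0.005],[-0.5,-0.3,0.1],0.05]]'

```text
time_s: 6.3
tcp_pos: [0.5916, -0.0639, 0.1157]
ee_rot: [[0.044, -0.999, 0.007], [-0.999, -0.044, -0.016], [0.016, -0.006, -1.0]]
wrist_force: [0.3, -25.4, 13.5]
gripper_width: 0.573
```

Request:
carry_out --commands '[[[-0.007,0.003,0.005],[-0.5,-0.3,0.1],0.05]]'

```text
time_s: 6.38
tcp_pos: [0.5916, -0.064, 0.1158]
ee_rot: [[0.04, -0.999, 0.006], [-0.999, -0.04, -0.02], [0.021, -0.005, -1.0]]
wrist_force: [-0.1, -22.8, 14.4]
gripper_width: 0.574
```

```bash
python3 - <<'E'
from tgt import *
rel([-.001,-.0035,.115])
cap('scene','scene5.png');cap('wrist','wrist5.png')
a=load('scene5.png')['img']; cv2.imwrite('pics/scene5z.png',cv2.resize(a[100:220,180:320,::-1],None,fx=5,fy=5,interpolation=cv2.INTER_CUBIC))
E
```

```text
2.8126398360654634 [ 0.58743386 -0.06141525] res mm [[-0.6, 1.2], [-0.3, -0.7], [0.8, -2.0], [0.1, 1.4]]
2.541468767211836 [ 0.5903784  -0.05608832] res mm [[-1.0, 1.7], [0.7, 1.3], [1.4, -2.2], [-1.0, -0.8]]
avg 2.676780083820997 [ 0.58890613 -0.05875179]
tcp [ 0.5916 -0.064   0.1158] chest [  2.4  -5.3 115.8] F [ -0.1 -22.8  14.4] w 0.5737928234783652 t 6.3833
rotvec tool [-0.28 -1.18 -0.37]
target [ 0.5881 -0.0623  0.115 ] shift now-tool [-1.8  3.4  0.7]  shift in final tool [-1.8  3.4  0.8]
Rt x [ 0.047 -0.999  0.   ]
```

View pics/scene5z.png

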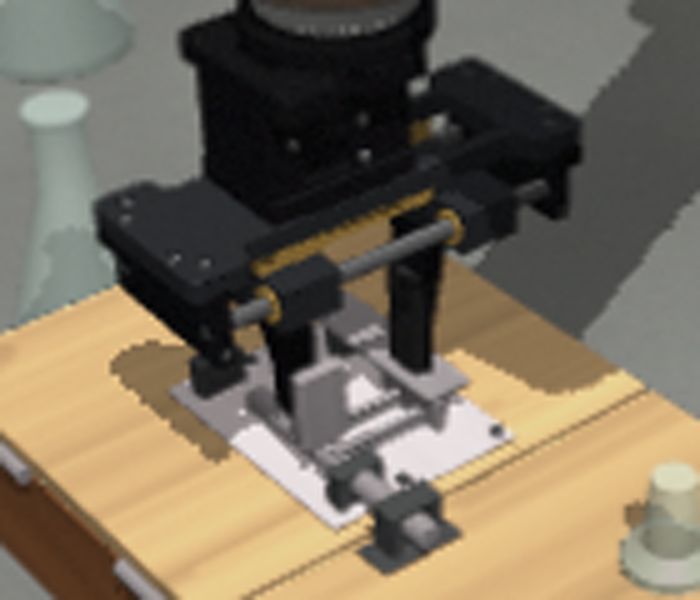

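The push force jumped to 23–38 N at chest y ≈ −5, against a predicted −3.5, and the rod tip now shows through the keeper at (420,525). I'll measure the tab's position before letting go.

```bash
python3 - <<'E'
from tgt import *
s5=load('scene5.png')
for y in (.0,.005,.010): print(y,((proj(s5,[cw([.042,y,.148]),cw([.018,y,.148]),cw([.042,y+.004,.148])])+.5-[180,100])*5).round(0).tolist())
a=s5['img']; cv2.imwrite('pics/s5t.png',cv2.resize(a[160:210,225:275,::-1],None,fx=11,fy=11,interpolation=cv2.INTER_CUBIC))
s=s['img'];cv2.imwrite('pics/s0t.png',cv2.resize(s[145:195,205:255,::-1],None,fx=11,fy=11,interpolation=cv2.INTER_CUBIC))
E
```

```text
2.8126398360654634 [ 0.58743386 -0.06141525] res mm [[-0.6, 1.2], [-0.3, -0.7], [0.8, -2.0], [0.1, 1.4]]
2.541468767211836 [ 0.5903784  -0.05608832] res mm [[-1.0, 1.7], [0.7, 1.3], [1.4, -2.2], [-1.0, -0.8]]
avg 2.676780083820997 [ 0.58890613 -0.05875179]
0.0 [[282.0, 369.0], [329.0, 348.0], [287.0, 374.0]]
0.005 [[289.0, 375.0], [336.0, 353.0], [294.0, 379.0]]
0.01 [[296.0, 380.0], [343.0, 358.0], [301.0, 385.0]]
```

View pics/s5t.png

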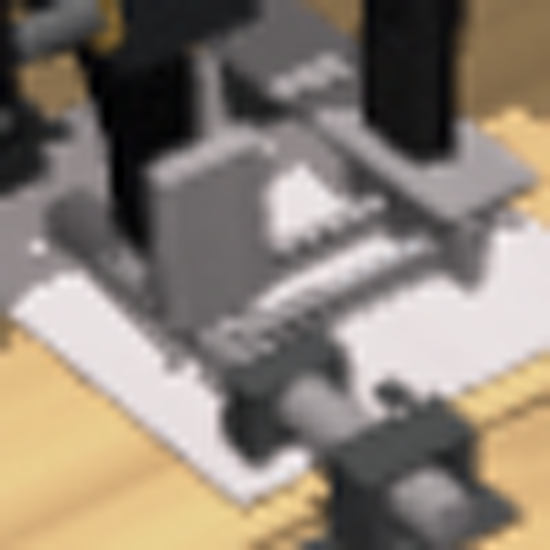

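View pics/s0t.png

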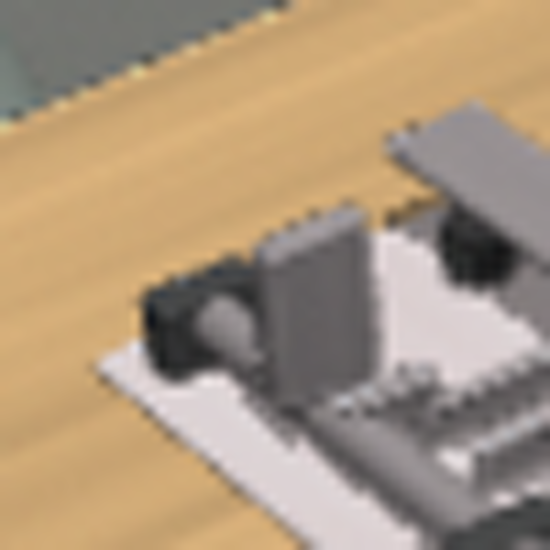

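```bash
python3 - <<'E'
from tgt import *
s5=load('scene5.png'); s0=load('scene0.png')
for a,b in [((265,260),(155,185)),((362,222),(270,150))]:
    p=onz(s0,np.array(a)/11+[205,145],.148);q=onz(s5,np.array(b)/11+[225,160],.148)
    print((wc(p)*1000).round(1),(wc(q)*1000).round(1))
E
```

```text
2.8126398360654634 [ 0.58743386 -0.06141525] res mm [[-0.6, 1.2], [-0.3, -0.7], [0.8, -2.0], [0.1, 1.4]]
2.541468767211836 [ 0.5903784  -0.05608832] res mm [[-1.0, 1.7], [0.7, 1.3], [1.4, -2.2], [-1.0, -0.8]]
avg 2.676780083820997 [ 0.58890613 -0.05875179]
[ 42.9 -23.2 148. ] [ 43.7  14.1 148. ]
[ 21.7 -21.6 148. ] [ 21.1  19.  148. ]
```

The tab moved 37–41 mm (39 on average), so with the stop contact the bolt is home. I'll relax the push while still holding the plate down, then lift straight away.

Request:
carry_out --commands '[[[0.001,0,0.004],[0,0,0],0.05],[[0.001,0,0.003],[0,0,0],0.05],[[0,0,-0.015],[0,0,0],0.05],[[0,0,-0.03],[0,0,0],0.05],[[0,0,-0.03],[0,0,0],0.05],[[0,0,-0.03],[0,0,0],0.05],[[0,0,-0.015],[0,0,0],0.05],[[0,0,0],[0,0,0],0.05],[[0,0,0],[0,0,0],0.05]]'

```text
time_s: 7.23
tcp_pos: [0.5933, -0.0651, 0.2425]
ee_rot: [[0.032, -0.999, 0.022], [-0.999, -0.033, -0.016], [0.016, -0.021, -1.0]]
wrist_force: [0.1, 1.0, 0.1]
gripper_width: 0.573
```

Request:
carry_out --commands '[[[0.03,0.0,-0.01],[0,0,0],0.05],[[0.03,0,-0.01],[0,0,0],0.05],[[0.02,0,-0.01],[0,0,0],0.05],[[0,0,0],[0,0,0],0.05],[[0,0,0],[0,0,0],0.05],[[0,0,0],[0,0,0],0.05]]'

```text
time_s: 7.73
tcp_pos: [0.5931, -0.1456, 0.2647]
ee_rot: [[0.034, -0.999, 0.009], [-0.999, -0.034, -0.013], [0.013, -0.009, -1.0]]
wrist_force: [0.1, -0.2, 0.3]
gripper_width: 0.577
```

```bash
python3 - <<'E'
from tgt import *
rel([-.001,-.0035,.115])
cap('scene','scene6.png');cap('wrist','wrist6.png')
a=load('scene6.png')['img']; cv2.imwrite('pics/scene6z.png',cv2.resize(a[130:290,170:380,::-1],None,fx=3.7,fy=3.7,interpolation=cv2.INTER_CUBIC))
cv2.imwrite('pics/s6t.png',cv2.resize(a[150:210,215:285,::-1],None,fx=10,fy=10,interpolation=cv2.INTER_CUBIC))
E
```

```text
2.8126398360654634 [ 0.58743386 -0.06141525] res mm [[-0.6, 1.2], [-0.3, -0.7], [0.8, -2.0], [0.1, 1.4]]
2.541468767211836 [ 0.5903784  -0.05608832] res mm [[-1.0, 1.7], [0.7, 1.3], [1.4, -2.2], [-1.0, -0.8]]
avg 2.676780083820997 [ 0.58890613 -0.05875179]
tcp [ 0.5931 -0.1456  0.2647] chest [ 1.000e-01 -8.700e+01  2.647e+02] F [ 0.1 -0.2  0.3] w 0.5772715226381561 t 7.7333
rotvec tool [-0.5  -0.75 -0.72]
target [ 0.5881 -0.0623  0.115 ] shift now-tool [-85.4   3.5 148.6]  shift in final tool [-83.5   1.1 149.7]
Rt x [ 0.047 -0.999  0.   ]
```

View pics/scene6z.png

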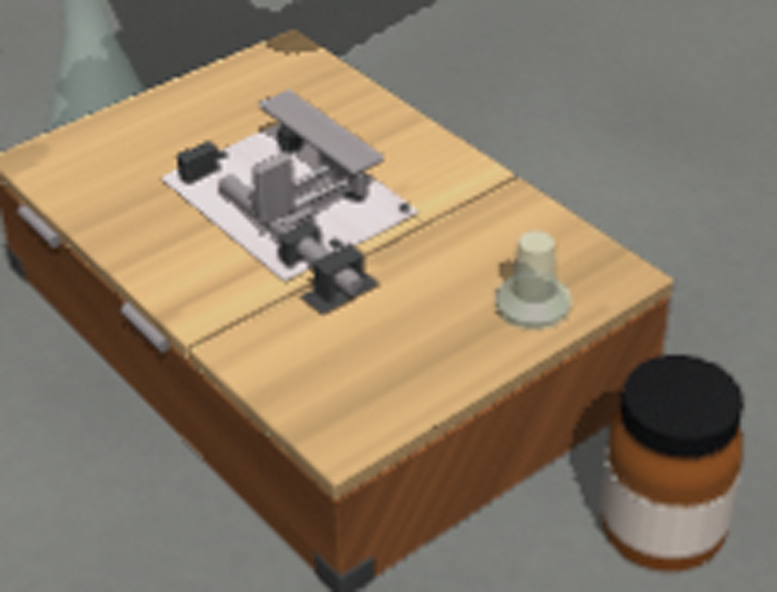

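View pics/s6t.png

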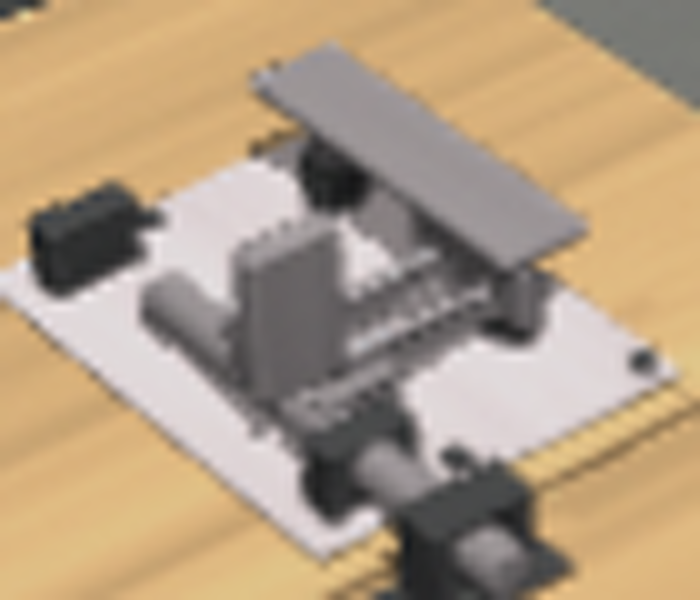

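View pics/wrist6.png

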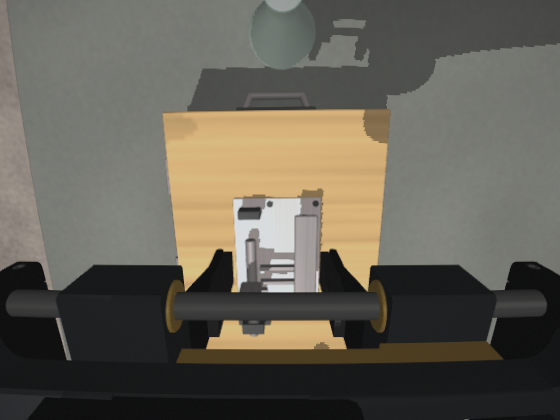

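The plate looks raised again, the rod is through the keeper, and the stopper and jar are in place. The tab corner reads about 1 px differently from before release, so I'm checking that with image registration.

```bash
python3 - <<'E'
from tgt import *
g=lambda n:cv2.cvtColor(load(n)['img'],cv2.COLOR_RGB2GRAY)
g0,g5,g6=g('scene0.png'),g('scene5.png'),g('scene6.png')
def match(a,b,x0,y0,x1,y1,m=8):
    T=cv2.resize(a[y0:y1,x0:x1],None,fx=8,fy=8,interpolation=cv2.INTER_CUBIC); S=cv2.resize(b[y0-m:y1+m,x0-m:x1+m],None,fx=8,fy=8,interpolation=cv2.INTER_CUBIC)
    q=cv2.matchTemplate(S,T,cv2.TM_CCOEFF_NORMED); _,v,_,p=cv2.minMaxLoc(q); return np.array(p)/8-m,round(v,3)
print('tab 5->6',match(g5,g6,237,172,252,188)); print('rod tip/keeper 5->6',match(g5,g6,252,196,272,212))
print('plate near end 5->6',match(g5,g6,262,168,276,182)); print('plate 0->6',match(g0,g6,262,162,278,182),match(g0,g6,240,152,256,166))
print('stopper',match(g0,g6,302,190,326,218),'jar',match(g0,g6,330,225,374,285),'flask',match(g0,g6,180,118,200,160))
print('tab 0->6', [match(g0,g6,226,164,240,182,14)])
print('tab expected +40mm px', np.diff(proj(load('scene0.png'),[cw([.03,-.028,.13]),cw([.03,.010,.13]),cw([.03,.007,.13])]),axis=0))
E
```

```text
2.8126398360654634 [ 0.58743386 -0.06141525] res mm [[-0.6, 1.2], [-0.3, -0.7], [0.8, -2.0], [0.1, 1.4]]
2.541468767211836 [ 0.5903784  -0.05608832] res mm [[-1.0, 1.7], [0.7, 1.3], [1.4, -2.2], [-1.0, -0.8]]
avg 2.676780083820997 [ 0.58890613 -0.05875179]
tab 5->6 (array([8., 8.]), 0.394)
rod tip/keeper 5->6 (array([0., 0.]), 0.998)
plate near end 5->6 (array([2.125, 8.   ]), 0.613)
plate 0->6 (array([0., 0.]), 0.999) (array([0., 0.]), 0.995)
stopper (array([0., 0.]), 0.999) jar (array([0., 0.]), 1.0) flask (array([-0.25,  0.  ]), 0.958)
tab 0->6 [(array([11.125,  7.875]), 0.705)]
tab expected +40mm px [[10.41140456  8.08440172]
 [-0.84284751 -0.65445991]]
```

```bash
python3 -c "
from h import *
print(workorder.finish_job())"
```

```text
the job is handed in; nothing more can be done
None
```

The chest looks locked and the job is handed in; no verdict came back. I pressed the catch plate to its stop with one fingertip and held it there. The other fingertip then pushed the bolt by its tab to its end stop, and I lifted the hand clear at about 7.7 s.

**What the last checks showed:**
- **Catch while pushing:** fingertip height stayed at 115–116 mm with 10–16 N of downward force, so the catch stayed at or within about 1 mm of its stop.
- **Bolt home:** the push force jumped to 23–38 N at the end stop. The tab moved about 39 mm between pictures (37 and 41 mm at its two corners). The rod tip in the keeper did not shift when I let go.
- **Catch up again:** after release the plate matches its starting picture with no shift.
- **Glassware:** the stopper and jar show no shift. The flask shows −0.25 px, with a weaker match because of a changing shadow.
- **Hand clear:** no contact force, tool at 0.265 m height.

**Checks that disagreed:**
- **Chest position:** the two fixed cameras differed by about 5 mm along the bolt, so I used their average and relied on contact force.
- **Tab match:** matching the tab directly before and after release failed because the background changed. I relied on the rod tip and the start-to-end tab shift (11.1, 7.9 px against about 10.4, 8.1 expected) instead.

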